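# Offer up the gearbox cover plate

## Robot

A 6-joint arm with a two-finger parallel gripper is mounted at the origin on the work surface. World frame = base frame: x ahead of the robot, y to its left, z up, the work surface at z = 0. Lengths are in m, angles in rad, forces in N, time in s.
With the tool pointing down it reaches from about 0.325 to 1 m from the base axis. Payload 5.1 kg.
Tool frame: the origin (TCP) lies on the centre line of the jaws, within the pads' length; the fingertips stand 17 mm ahead of it and the grasp point (between the pads) lies 2 mm behind it (arm.tips_ahead is the distance from the TCP to the fingertips, in m); z points along the fingers, x is the direction in which the jaws open and shut, and the axes are right-handed (so a half turn about z gives the same grasp; the last joint's range is limited). The gripper opens to 85 mm and grips with 20 to 120 N. Pads are 22 mm wide; open, the fingers measure 114 mm over their backs; the gripper's body (76 mm by 85 mm) begins 54 mm behind the grasp point. The pads swing forward as they close: fully open they stand 13 mm farther back than shut.
Start: joints at [1.15, 0.124, 1.65, -0, 1.367, -0.083], TCP at [0.215, 0.613, 0.248] pointing down, gripper open.
Joint ranges: [-2.61, 2.61], [-1.02, 2.33], [0.03, 2.71], [-1.35, 4.49], [0.32, 2.68], [-2.91, 2.91]. Speed limits (rad/s): [2.57, 2.57, 3.14, 3.14, 3.14, 3.14].

## Interface

Orientations are given as a rotation vector (axis times angle).
In Python, from workcell import sense, eyes, arm gives the robot as it stands.
- The arm moves only by the tool jog_arm, never from a script. Its arguments are lists of equal length, an entry for each row: "hand": the finger opening in m, from 0 to 0.0854; "linear": the shift along the tool's x, y, z in m, a list of three; "delta_rot": the turn, a rotation vector about the tool's x, y, z in degrees, a list of three. In form: {"hand": [hand, ...], "linear": [[x, y, z], ...], "delta_rot": [[ax, ay, az], ...]}. A call has 1 to 10 rows; each row is the pose to reach, as a shift and turn from the pose commanded when the call began, along the tool's axes at that moment; what a row does not reach only later rows make up. A row lasts 1/10 s, in which the tool goes at most 50 mm and 8.59 degrees, less where a joint would pass 70% of its speed; a pose out of reach is approached as far as the arm can. A call with a gripper value outside its range is refused whole. The fingers move at their own pace and stop on an object; "grip_force" is the grip in N (left out, the last holds). Time passes only in rows, so rows that repeat a pose let the fingers close. It gives the time, the measured TCP pose, the force and the opening at its end, in the units of the state.
- sense(): the state, without advancing time (a new reading comes with each control period).
- eyes.camera(name): name is "scene" or "top" or "wrist"; returns the picture (480x640x3 uint8, blue, green, red); there is no depth.
- eyes.calibration(name): a dict with "fx", "fy", "cx", "cy" (pixels), "eye" and "rotation" of the camera in the world; the wrist camera has in their place "mount" (4x4, takes a point from camera to tool coordinates, whose origin is the TCP and whose axes are the tool frame's). Camera axes: x right, y down, z forward; pixel columns grow to the right and rows downward; lengths in m; the calibration is good to about 2 mm. A picture is of the moment at which its call begins: read the wrist's pose just before it. calibration takes no time and is no camera call.
- arm.hand_in(): hands the job in, once; it reports no verdict.
The state is a dict: "time": time; "joint_pos": joint angles; "joint_vel": joint speeds; "effort": joint torques, N m; "ee_pos": TCP position; "tool_rot": TCP orientation; "contact_force": force on the tool from outside, world axes, zero at the start; "wrist_torque": the same for the moment, N m; "width": finger opening in m.
Only numpy, scipy, OpenCV 4.12 (cv2) and the standard library are available. Lean on these libraries where they do the work, as an engineer would, in place of code of your own. Each camera call takes 0.05 s, during which the arm holds its last target.

## Task

Lift the loose red transport cap off the gearbox casting and set it down flat, knob up, in the dark wooden tray. Then take the aluminium cover plate by its handle and hold it level, hovering about 15 mm above the casting's top face without ever touching the casting, so that all four threaded holes show whole through the plate's four holes (either way round); finish while still holding it there, ready for the screws. Leave the other things on the bench where they are.

Things in the scene. Friction and masses are not known exactly. Their poses are not given: they have to be found in the camera images.
- casting: green gearbox casting bolted to the bench, with a bare aluminium top flange 140 (its x) x 100 (its y) mm whose flat face lies 80 mm above the bench; origin under its centre on the bench, z up. Mouth 76 x 46 mm in the middle of the face. A shaft stub sticks out 75 mm from the centre to its +y side, at 36 mm height.
- thread0 (a point): threaded hole of 6 mm diameter in the casting's top face, point at the face, 55 mm to +x and 35 mm to +y of the casting's centre
- thread1 (a point): threaded hole of 6 mm diameter in the casting's top face, point at the face, 55 mm to -x and 35 mm to +y of the casting's centre
- thread2 (a point): threaded hole of 6 mm diameter in the casting's top face, point at the face, 55 mm to -x and 35 mm to -y of the casting's centre
- thread3 (a point): threaded hole of 6 mm diameter in the casting's top face, point at the face, 55 mm to +x and 35 mm to -y of the casting's centre
- cap_knob (a point): loose red plastic transport cap lying over the casting's mouth; this point is in the middle of its upright round knob (26 mm diameter, 34 mm tall, so 14 mm to the knob's top and 20 mm down to the rim it stands on). Rim 92 x 60 x 6 mm; beneath it a skirt 70 x 40 mm hangs 8 mm into the mouth with about 3 mm of play all round. The point is 34 mm above the skirt's underside, on which the cap stands when set down. About 90 g.
- cap: the same cap; origin at the centre of the skirt's underside
- tray: dark wooden parts tray, fixed, empty; outside 200 (its x) x 170 (its y) x 32 mm, walls and floor 8 mm thick; origin under its centre on the bench
- plate_handle (a point): aluminium cover plate 140 (its x) x 100 (its y) x 6 mm lying flat on the bench, with a black pull handle on top: a bar along the plate's x, 64 mm long, 12 mm wide, 14 mm high, on two 10 mm long posts whose centres stand 27 mm to either side. This point is the bar's centre, over the plate's centre, 33 mm above its underside (bar from 26 to 40 mm). About 0.28 kg, balanced about this point.
- plate: the same plate; origin at the centre of its underside
- hole0 (a point): clearance hole of 16 mm diameter in the cover plate, point at the plate's underside, 55 mm to +x and 35 mm to +y of the plate's centre
- hole1 (a point): clearance hole of 16 mm diameter in the cover plate, point at the plate's underside, 55 mm to -x and 35 mm to +y of the plate's centre
- hole2 (a point): clearance hole of 16 mm diameter in the cover plate, point at the plate's underside, 55 mm to -x and 35 mm to -y of the plate's centre
- hole3 (a point): clearance hole of 16 mm diameter in the cover plate, point at the plate's underside, 55 mm to +x and 35 mm to -y of the plate's centre
- glue: bystander: white glue bottle, 58 mm across, 150 mm tall, upright; origin under its centre
- tin: bystander: yellow round tin, 76 mm across, 75 mm tall; origin under its centre
- mallet: bystander: wooden mallet lying down, 280 mm long, head 65 x 115 x 60 mm at the +x end; origin on the bench between head and handle
- chisel: bystander: chisel lying down along its x, 230 mm long, 28 mm high; origin under its centre
- tape: bystander: roll of yellow tape lying flat, 96 mm across, 25 mm high; origin under its centre
- offcut: bystander: wooden offcut 130 x 55 x 40 mm (its x, y, z); origin under its centre
- mug: bystander: blue mug, 80 mm across without the handle, 95 mm tall; origin under its centre
Things that resemble listed ones, but are neither listed nor needed, are in the scene too. What is shaped like the cap but green is not meant.

How it is judged:
On the way, in this order (a step that is already met when the one before it is completed fails the run):
1. the red cap is lifted clear of the casting in the gripper (height (world z) of cap_knob above 0.116 m and contact force between cap and casting below 0.05 N and contact force between cap and the fingers above 0.3 N), for 0.1 s.
2. the cap, still held, is lowered to within about 20 mm of the tray's floor (x of cap_knob in the frame of tray between -0.09 and 0.09 m and y of cap_knob in the frame of tray between -0.075 and 0.075 m and height (world z) of cap_knob below 0.062 m and contact force between cap and the fingers above 0.3 N), for 0.05 s.
3. the cap is let go and lies flat, knob up, in the tray (x of cap_knob in the frame of tray between -0.09 and 0.09 m and y of cap_knob in the frame of tray between -0.075 and 0.075 m and angle between cap_knob's own z axis and vertical below 0.1 rad and height (world z) of cap_knob below 0.049 m and contact force between cap and the fingers below 0.1 N and linear speed of cap below 0.02 m/s), for 0.2 s.
4. the cover plate is picked up off the bench (height (world z) of plate above 0.03 m and contact force between plate and the fingers above 0.5 N), for 0.2 s.
At the end, for the whole second after the job is handed in: The gripper holds the cover plate still (under 30 mm/s) and level (within 0.1 rad), every hole's underside 5 to 30 mm above the casting's face and within 5 mm sideways of its threaded hole (either way round), not touching the casting; the cap lies released, flat and knob up in the tray (all of step 3 and ((horizontal distance between hole0 and thread0 below 0.005 m and horizontal distance between hole1 and thread1 below 0.005 m and horizontal distance between hole2 and thread2 below 0.005 m and horizontal distance between hole3 and thread3 below 0.005 m) or (horizontal distance between hole0 and thread2 below 0.005 m and horizontal distance between hole1 and thread3 below 0.005 m and horizontal distance between hole2 and thread0 below 0.005 m and horizontal distance between hole3 and thread1 below 0.005 m)) and height (world z) of hole0 between 0.085 and 0.11 m and height (world z) of hole1 between 0.085 and 0.11 m and height (world z) of hole2 between 0.085 and 0.11 m and height (world z) of hole3 between 0.085 and 0.11 m and angle between plate_handle's own z axis and vertical below 0.1 rad and contact force between plate and the fingers above 0.5 N and contact force between plate and casting below 0.1 N and linear speed of plate below 0.03 m/s); the arm keeps its last pose, push and grip.
It fails at once if the cover plate touches the casting (contact force between plate and casting above 1 N).
It fails at once if a bystander is moved by more than 30 mm (distance of any of glue, tin, mallet, chisel, tape, offcut, mug from where it was at the start of the episode above 0.03 m).
It also fails if it takes over 51 s, if anything falls off the work surface, if the arm or the gripper's body presses on something with over 40 N, if the wrist force passes 120 N, or if a joint passes its speed limit or range.

## Working session

There is one attempt and no reset: what is moved stays moved. The work goes in short steps, Python scripts to look and compute and a tool call to move; the robot and the scene stay as the last step left them, time stands still between calls to the robot, and variables do not carry over. Pictures are saved under pics/ and viewed, and the job is handed in when it is done.

Besides the shell and the picture viewer there is one more tool, called after "Call:" as name(argument=value, ...) on one line, values as JSON. jog_arm: Moves the arm, as the interface text tells. Its arguments: {"type":"object","properties":{"hand":{"type":"array"},"linear":{"type":"array"},"delta_rot":{"type":"array"},"grip_force":{"type":"number"}},"required":["hand","linear","delta_rot"]}

```bash
mkdir -p pics; ls
python3 - <<'E'
from workcell import sense, eyes, arm
import cv2
s=sense(); print(s)
for n in ["scene","top","wrist"]:
    print(n,eyes.calibration(n))
    cv2.imwrite(f"pics/{n}0.png",eyes.camera(n))
E
```

```text
pics
{'time': 0.0, 'joint_pos': array([ 1.15040755e+00,  1.24540038e-01,  1.65166233e+00,  1.49621486e-05,
        1.36747564e+00, -8.25899616e-02]), 'joint_vel': array([-1.33019356e-04, -2.65158952e-03, -1.06543337e-03,  3.11692032e-04,
        6.85439916e-05,  1.32508420e-03]), 'effort': array([-1.02641588e-03, -4.23602772e+01, -3.65455198e+01, -4.11948508e-05,
        6.79782475e-03,  1.31008228e-06]), 'ee_pos': array([0.21520425, 0.61274402, 0.24703726]), 'tool_rot': array([ 2.56239611,  1.81580146, -0.00283055]), 'contact_force': array([ 0.30722748, -0.13073979,  0.53850249]), 'wrist_torque': array([ 0.07311908, -0.04049   ,  0.02916048]), 'width': 0.08517310958719848}
scene {'fx': 435.8129940528052, 'fy': 435.8129940528052, 'cx': 325.0374622465068, 'cy': 243.5292292088646, 'eye': array([ 1.47759066, -0.57716763,  0.98497   ]), 'rotation': array([-2.02472973, -1.1455073 ,  0.51421162])}
top {'fx': 448.1574293791175, 'fy': 448.1574293791175, 'cx': 324.0211638847036, 'cy': 238.00293295024076, 'eye': array([0.35886715, 0.00157951, 1.45871675]), 'rotation': array([-2.14388363,  2.1614409 , -0.14679532])}
wrist {'fx': 331.0737609425957, 'fy': 331.0737609425957, 'cx': 318.6695577734846, 'cy': 241.16727245551687, 'mount': array([[ 9.99998917e-01, -1.52992428e-04,  1.46398519e-03,
         3.82092143e-04],
       [-2.64842819e-04,  9.59651295e-01,  2.81192677e-01,
        -7.14121559e-02],
       [-1.44793563e-03, -2.81192760e-01,  9.59650215e-01,
        -1.23902649e-01],
       [ 0.00000000e+00,  0.00000000e+00,  0.00000000e+00,
         1.00000000e+00]])}
```

View pics/top0.png

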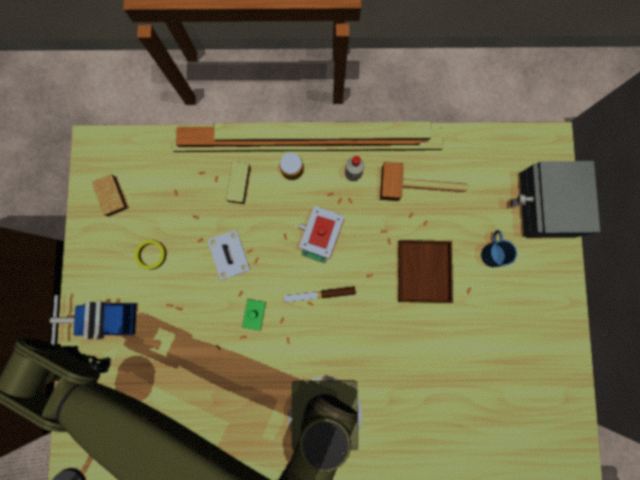

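View pics/scene0.png

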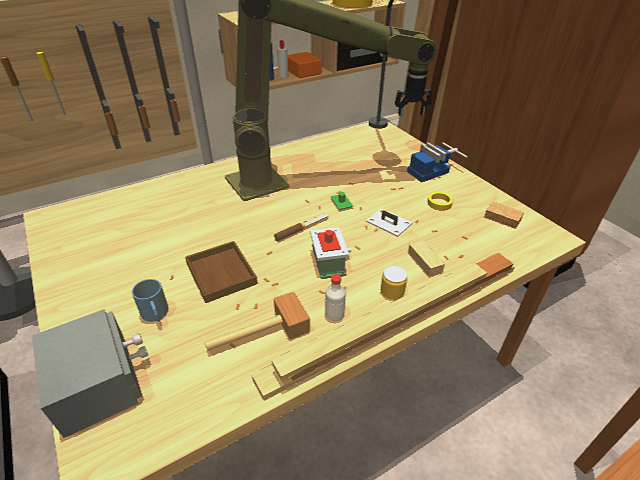

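View pics/wrist0.png

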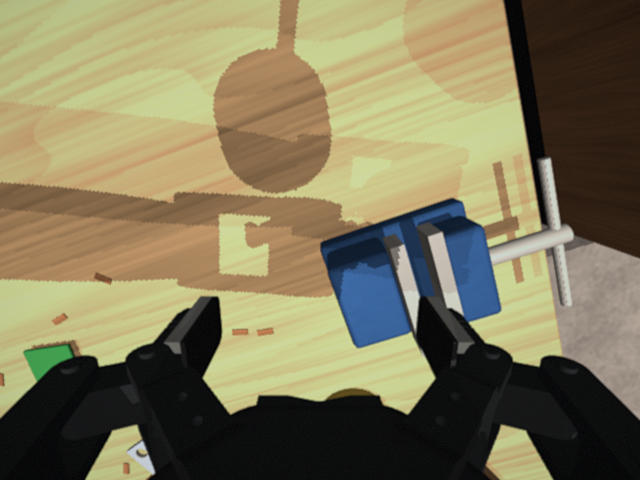

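The red cap is at top (322,233), on the casting. The plate with its black handle is at (229,254), and the tray is at (425,271). The green cap lookalike at (254,314) is not meant. I'll enlarge crops to confirm.

```bash
cat > h.py <<'E'
import numpy as np, cv2
from scipy.spatial.transform import Rotation as R
from workcell import sense, eyes, arm
def cam(n,s=None):
    c=eyes.calibration(n)
    K=np.array([[c['fx'],0,c['cx']],[0,c['fy'],c['cy']],[0,0,1]])
    if n=='wrist':
        s=s or sense(); T=np.eye(4); T[:3,:3]=R.from_rotvec(s['tool_rot']).as_matrix(); T[:3,3]=s['ee_pos']
        T=T@c['mount']; return K,T[:3,3],T[:3,:3]
    return K,np.array(c['eye']),R.from_rotvec(c['rotation']).as_matrix()
def unp(C,px,z):
    K,e,Rm=C; d=Rm@np.linalg.solve(K,[px[0],px[1],1]); return e+d*(z-e[2])/d[2]
def prj(C,p):
    K,e,Rm=C; q=K@(Rm.T@(np.asarray(p)-e)); return q[:2]/q[2]
E
python3 - <<'E'
from h import *
t=cv2.imread('pics/top0.png'); s=cv2.imread('pics/scene0.png')
def crop(im,x,y,w,h,k): return cv2.resize(im[y:y+h,x:x+w],None,fx=k,fy=k,interpolation=cv2.INTER_CUBIC)
cv2.imwrite('pics/tc.png',crop(t,190,180,180,150,4.4)[:600,:800])
cv2.imwrite('pics/sc.png',crop(s,280,170,160,120,5))
C=cam('top')
for n,p,z in [('cap',(322,232),.126),('plate',(228,254),.04),('tray',(425,271),.03)]: print(n,unp(C,p,z))
E
```

```text
cap [0.55728453 0.00435268 0.126     ]
plate [0.50181048 0.30381767 0.04      ]
tray [ 0.44331896 -0.3226522   0.03      ]
```

View pics/tc.png

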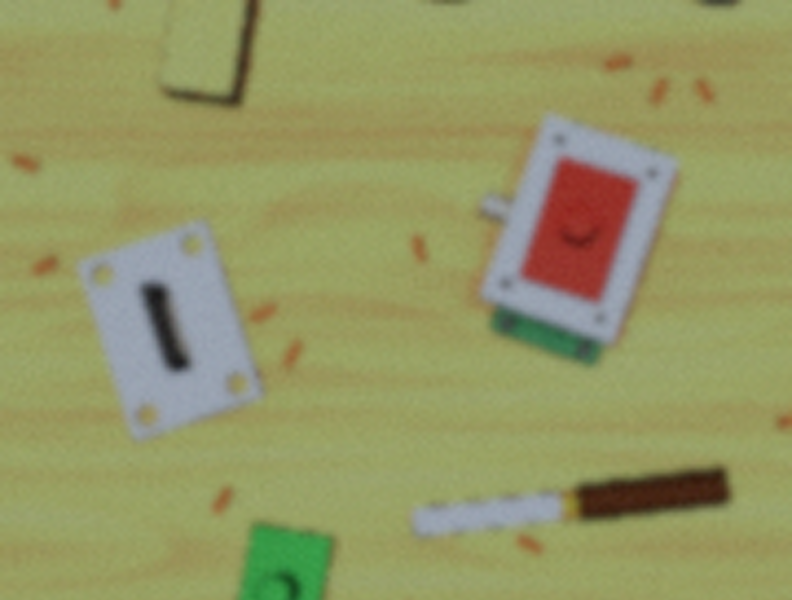

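View pics/sc.png

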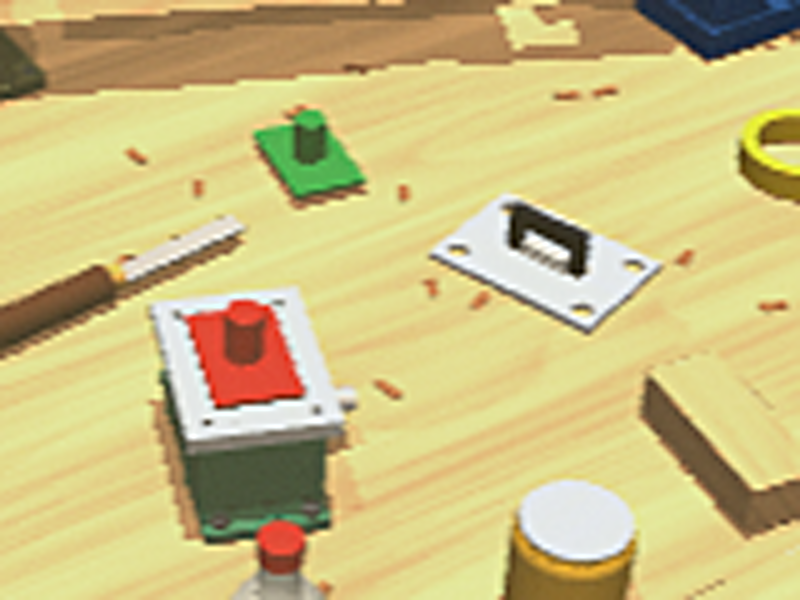

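The enlarged crops confirm it. The red cap with its knob sits on the casting (crop 580,228), and the only plate with a black handle is at crop (168,328). The green cap at (280,580) is the decoy. The threads show at crop (559,139), (653,173), (600,318) and (505,283), and the plate holes at (102,274), (192,244), (236,383) and (146,414).

Run:
```python
from h import *
C=cam('top')
f=lambda p,z:unp(C,(p[0]/4.4+190-.4,p[1]/4.4+180-.4),z)[:2]
def fit(P,z,n):
    W=np.array([f(p,z) for p in P]); c=W.mean(0)
    d=(W[0]+W[1]-W[2]-W[3])  # long axis
    d2=(W[0]+W[3]-W[1]-W[2])
    print(n,c,'long axis deg',np.degrees(np.arctan2(d[1],d[0])),'size',np.linalg.norm(d)/2,np.linalg.norm(d2)/2, 'short deg',np.degrees(np.arctan2(d2[1],d2[0])))
    return c
fit([(559,139),(653,173),(600,318),(505,283)],.08,'cast')
fit([(102,274),(192,244),(236,383),(146,414)],.006,'plate')
fit([(565,155),(640,180),(600,300),(520,275)],.086,'cap')
for p in [(398,241),(452,241),(453,302),(399,302)]: print(unp(C,p,.032))
s=sense(); M=R.from_rotvec(s['tool_rot']).as_matrix(); print(M.round(3))
t=cv2.imread('pics/top0.png')
cv2.imwrite('pics/tray0.png',cv2.resize(t[220:320,370:500],None,fx=6,fy=6,interpolation=cv2.INTER_CUBIC))
```

```text
cast [0.56607375 0.00671802] long axis deg -20.541120172283573 size 0.10997116416178172 0.07122509355929064 short deg 69.28374724860609
plate [0.50446155 0.31105708] long axis deg 18.44641704436966 size 0.10951286686140328 0.06968207062934932 short deg 108.50238218663743
cap [0.56560833 0.00530084] long axis deg -19.739607231308625 size 0.0904836365015225 0.057382600401137455 short deg 71.47338962538005
[ 0.54010734 -0.23919848  0.032     ]
[ 0.53870623 -0.41260888  0.032     ]
[ 0.34485456 -0.4067443   0.032     ]
[ 0.34625933 -0.2364656   0.032     ]
[[ 0.331  0.943 -0.001]
 [ 0.943 -0.331 -0.002]
 [-0.002 -0.    -1.   ]]
```

View pics/tray0.png

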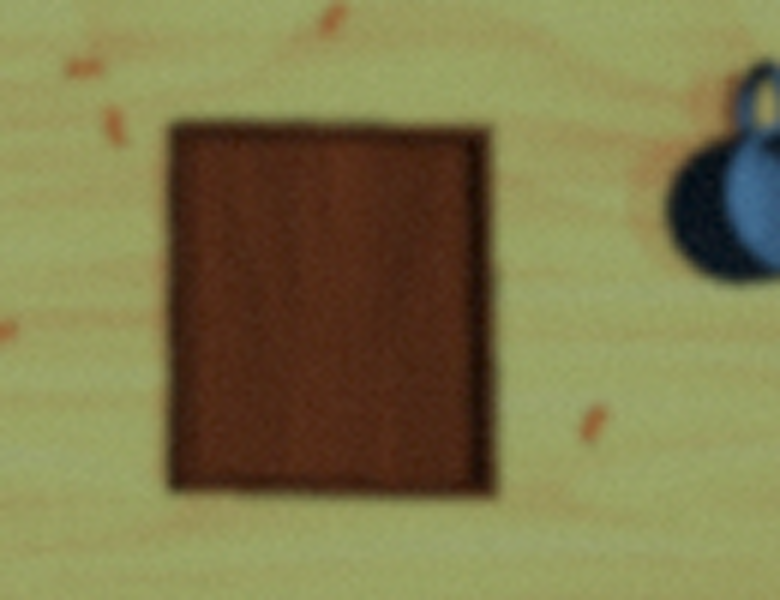

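Estimates: casting (0.566, 0.0065) with yaw −20.5°, plate (0.5045, 0.311) with yaw 18.5°, tray centre (0.4425, −0.324). The present tool yaw of 70.6° suits the cap, so I'm moving over it now.

Call:
jog_arm(hand=[0.07,0.07,0.07,0.07,0.07,0.07,0.07,0.07,0.07,0.07], linear=[[-0.456,0.532,0],[-0.456,0.532,0],[-0.456,0.532,0],[-0.456,0.532,0],[-0.456,0.532,0],[-0.456,0.532,0],[-0.456,0.532,0],[-0.456,0.532,0],[-0.456,0.532,0],[-0.456,0.532,0]], delta_rot=[[0,0,0],[0,0,0],[0,0,0],[0,0,0],[0,0,0],[0,0,0],[0,0,0],[0,0,0],[0,0,0],[0,0,0]])

```text
time: 1.15
ee_pos: [0.4662, 0.1785, 0.2482]
tool_rot: [2.563, 1.816, 0.0]
contact_force: [-0.4, 1.4, 0.0]
width: 0.07
```

Call:
jog_arm(hand=[0.07,0.07,0.07,0.07,0.07], linear=[[-0.129,0.151,0],[-0.129,0.151,0],[-0.129,0.151,0],[-0.129,0.151,0],[-0.129,0.151,0]], delta_rot=[[0,0,0],[0,0,0],[0,0,0],[0,0,0],[0,0,0]])

```text
time: 1.65
ee_pos: [0.5672, 0.004, 0.2478]
tool_rot: [2.568, 1.808, -0.001]
contact_force: [0.2, 0.4, 0.6]
width: 0.0699
```

Run:
```python
from h import *
s=sense(); im=eyes.camera('wrist'); print(s['ee_pos'],s['tool_rot']); np.save('w1.npy',np.r_[s['ee_pos'],s['tool_rot']])
cv2.imwrite('pics/w1.png',im)
C=cam('wrist',s); print(prj(C,[.566,.0065,.12]),prj(C,s['ee_pos']))
```

```text
[0.56716172 0.00402663 0.24781826] [ 2.56770760e+00  1.80816882e+00 -1.48598250e-03]
[320.38849383 235.91343651] [317.2940354  321.42454463]
```

View pics/w1.png

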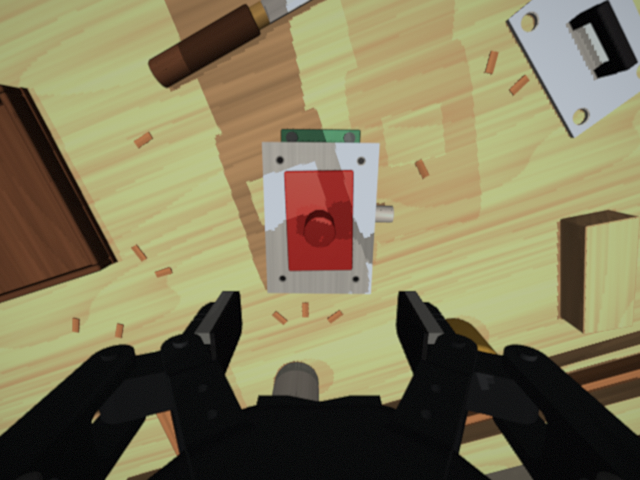

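In the wrist view the casting's threads are at (280,160), (361,160), (356,278) and (283,278). The knob's top is about (320,228). I'll refine these numerically.

Run:
```python
from h import *
im=cv2.imread('pics/w1.png'); v=np.load('w1.npy'); s={'ee_pos':v[:3],'tool_rot':v[3:]}
C=cam('wrist',s)
g=cv2.cvtColor(im,cv2.COLOR_BGR2GRAY).astype(float)
W=[]
for p in [(280,160),(361,160),(356,278),(283,278)]:
    x,y=p; w=g[y-7:y+8,x-7:x+8]; m=np.clip(np.median(w)-25-w,0,None); yy,xx=np.mgrid[-7:8,-7:8]
    q=(x+(m*xx).sum()/m.sum(),y+(m*yy).sum()/m.sum()); W.append(unp(C,q,.08)[:2]); print(q,W[-1])
W=np.array(W); print('centre',W.mean(0),np.linalg.norm(W-np.roll(W,1,0),axis=1))
d=W[0]+W[1]-W[2]-W[3]; print('long',np.degrees(np.arctan2(d[1],d[0])))
print('knob',unp(C,(320,228),.12))
cv2.imwrite('pics/w1c.png',cv2.resize(im[120:310,240:400],None,fx=3.1,fy=3.1,interpolation=cv2.INTER_CUBIC))
```

```text
(np.float64(279.5512289422811), np.float64(159.69207401270367)) [ 0.50091331 -0.00723819]
(np.float64(360.7068459657702), np.float64(160.45770171149144)) [0.52492458 0.05800794]
(np.float64(355.28319364799296), np.float64(278.62240846934276)) [0.62727676 0.02007714]
(np.float64(282.24311324879756), np.float64(277.9575863576738)) [ 0.60328342 -0.04498978]
centre [0.56409952 0.00646428] [0.10910923 0.06952408 0.10915455 0.06934972]
long 159.7114926323067
knob [0.55984117 0.00836948 0.12      ]
```

View pics/w1c.png

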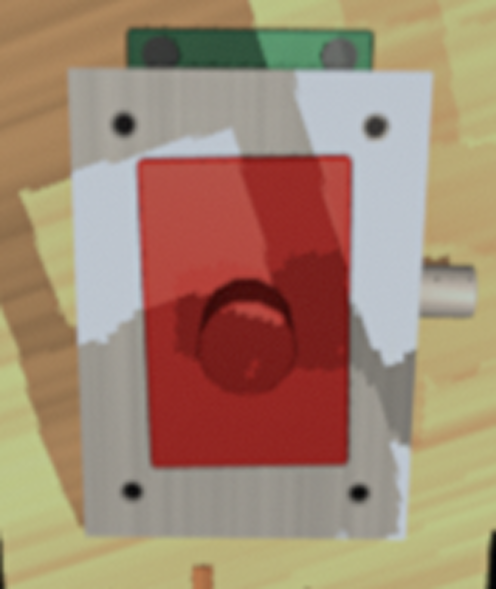

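Call:
jog_arm(hand=[0.06,0.06,0.06,0.06], linear=[[0.001,-0.004,0.045],[0.001,-0.004,0.085],[0.001,-0.004,0.095],[0.001,-0.004,0.095]], delta_rot=[[0,0,0],[0,0,0],[0,0,0],[0,0,0]])

```text
time: 2.1
ee_pos: [0.5603, 0.0119, 0.1512]
tool_rot: [-2.56, -1.816, 0.006]
contact_force: [-0.1, 0.4, 0.0]
width: 0.06
```

Run:
```python
from h import *
s=sense(); im=eyes.camera('wrist'); print(s['ee_pos'],s['tool_rot'],arm.tips_ahead)
cv2.imwrite('pics/w2.png',im)
C=cam('wrist',s); print(prj(C,[.5627,.007,.12]),prj(C,s['ee_pos']))
```

```text
[0.56027217 0.01188375 0.15122432] [-2.55963044 -1.81602109  0.00561495] 0.017
[310.10883298 297.23520073] [317.29395775 321.42026963]
```

View pics/w2.png

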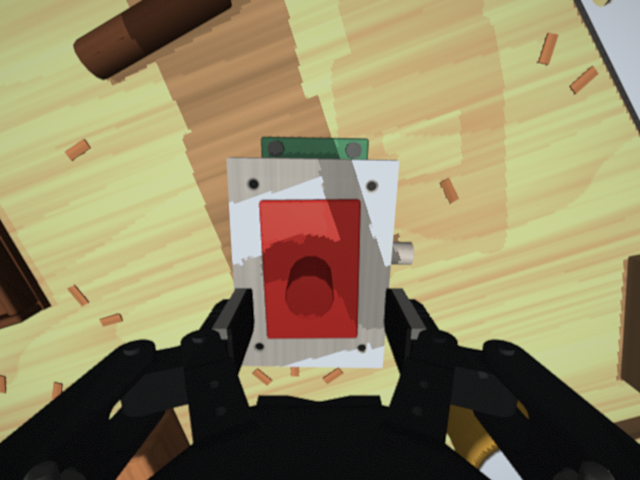

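Run:
```python
from h import *
s=sense(); C=cam('wrist',s); print(s['ee_pos'],s['joint_vel'].round(3),s['time'])
im=cv2.imread('pics/w2.png'); cv2.imwrite('pics/w2c.png',cv2.resize(im[190:350,240:400],None,fx=3.7,fy=3.7,interpolation=cv2.INTER_CUBIC))
for p in [(309,289),(309,293)]:
  k=unp(C,p,.12); print(k, R.from_rotvec(s['tool_rot']).as_matrix().T@(np.array([k[0],k[1],.108])-s['ee_pos']))
```

```text
[0.56190232 0.01167404 0.15369622] [-0.005 -0.027 -0.046 -0.    -0.002 -0.001] 2.15
[0.56099053 0.00735107 0.12      ] [-0.00438204  0.00058805  0.04569591]
[0.56311971 0.0065866  0.12      ] [-0.00439998  0.00285023  0.04569491]
```

View pics/w2c.png

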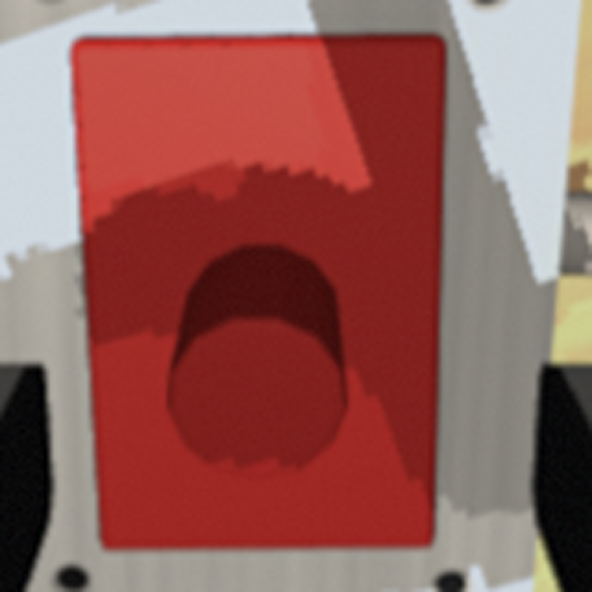

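The knob's top disc is centred at (309.7,296), so the remaining shift is about (−4.4, +4.5, +46) mm. I'm descending and gripping.

Call:
jog_arm(hand=[0.06,0.06,0.06,0.06,0.024,0.018,0.018,0.018,0.018,0.018], linear=[[-0.004,0.004,0.01],[-0.004,0.004,0.035],[-0.004,0.004,0.045],[-0.004,0.004,0.045],[-0.004,0.004,0.045],[-0.004,0.004,0.045],[-0.004,0.004,0.045],[-0.004,0.004,0.045],[-0.004,0.004,0.045],[-0.004,0.004,0.045]], delta_rot=[[0,0,0],[0,0,0],[0,0,0],[0,0,0],[0,0,0],[0,0,0],[0,0,0],[0,0,0],[0,0,0],[0,0,0]], grip_force=40)

```text
time: 3.15
ee_pos: [0.5656, 0.0058, 0.1099]
tool_rot: [2.562, 1.815, 0.003]
contact_force: [-0.6, -0.2, 6.8]
width: 0.0248
```

Gripped at 24.8 mm. Lifting straight up.

Call:
jog_arm(hand=[0.018,0.018,0.018,0.018,0.018,0.018], linear=[[0,0,-0.01],[0,0,-0.03],[0,0,-0.06],[0,0,-0.09],[0,0,-0.1],[0,0,-0.1]], delta_rot=[[0,0,0],[0,0,0],[0,0,0],[0,0,0],[0,0,0],[0,0,0]])

```text
time: 3.75
ee_pos: [0.5653, 0.0058, 0.2101]
tool_rot: [2.562, 1.815, 0.004]
contact_force: [0.4, 0.4, -1.1]
width: 0.0249
```

Run:
```python
from h import *
s=sense(); im=eyes.camera('wrist'); im2=eyes.camera('top'); print(s['ee_pos'],s['width'],s['contact_force'])
cv2.imwrite('pics/w3.png',im); cv2.imwrite('pics/t3.png',im2)
M=R.from_rotvec(s['tool_rot']).as_matrix(); print(M.T@(np.array([.4425,-.324,.19])-s['ee_pos']))
```

```text
[0.56525931 0.00581637 0.21009925] 0.024915786255040893 [ 0.43550233  0.3893473  -1.08840836]
[-0.35187828 -0.0065877   0.01977222]
```

View pics/w3.png

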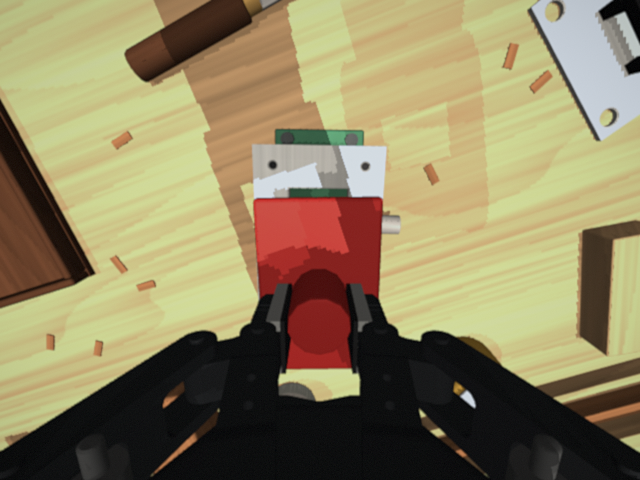

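View pics/t3.png

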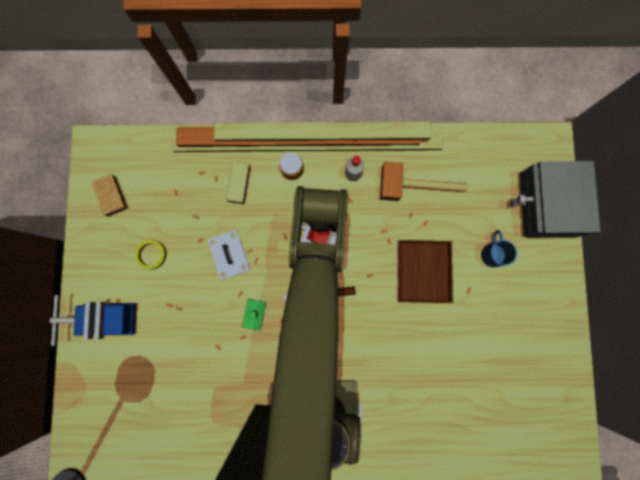

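The cap is held squarely (red, at (320,300)). Carrying it over to the tray.

Call:
jog_arm(hand=[0.018,0.018,0.018,0.018,0.018,0.018,0.018,0.018,0.018,0.018], linear=[[-0.03,-0.001,0],[-0.075,-0.002,0],[-0.125,-0.003,0],[-0.175,-0.004,0],[-0.225,-0.005,0.01],[-0.275,-0.006,0.02],[-0.32,-0.006,0.03],[-0.345,-0.007,0.04],[-0.352,-0.007,0.05],[-0.352,-0.007,0.06]], delta_rot=[[0,0,0],[0,0,0],[0,0,0],[0,0,0],[0,0,0],[0,0,0],[0,0,0],[0,0,0],[0,0,0],[0,0,0]])

```text
time: 4.85
ee_pos: [0.4401, -0.3238, 0.1458]
tool_rot: [-2.562, -1.812, 0.001]
contact_force: [0.0, 0.7, -1.1]
width: 0.0249
```

Run:
```python
from h import *
s=sense(); im=eyes.camera('wrist'); im2=eyes.camera('scene'); print(s['ee_pos'],s['width'],s['contact_force'],s['joint_pos'])
cv2.imwrite('pics/s4.png',im2);cv2.imwrite('pics/w4.png',im)
M=R.from_rotvec(s['tool_rot']).as_matrix(); print(M.T@(np.array([.4425,-.324,.05])-s['ee_pos']))
```

```text
[ 0.44013105 -0.32376025  0.14579121] 0.02487863688024382 [ 0.03696795  0.73732813 -1.11286453] [-7.32649695e-01 -1.51153161e-02  1.97400485e+00  3.88608675e-04
  1.18611581e+00 -1.96391465e+00]
[0.00040619 0.00260224 0.09578459]
```

View pics/w4.png

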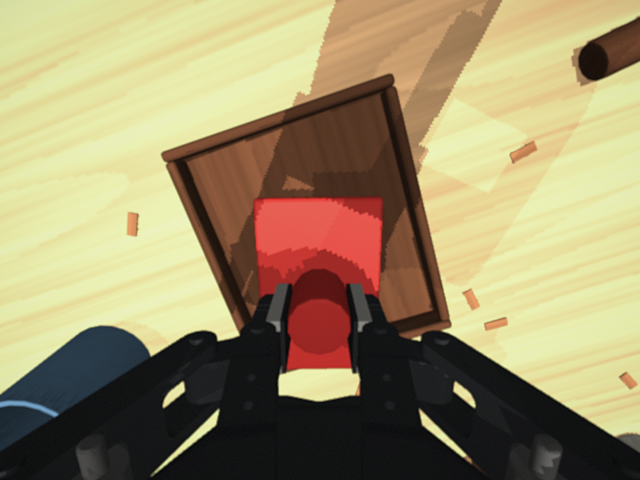

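View pics/s4.png

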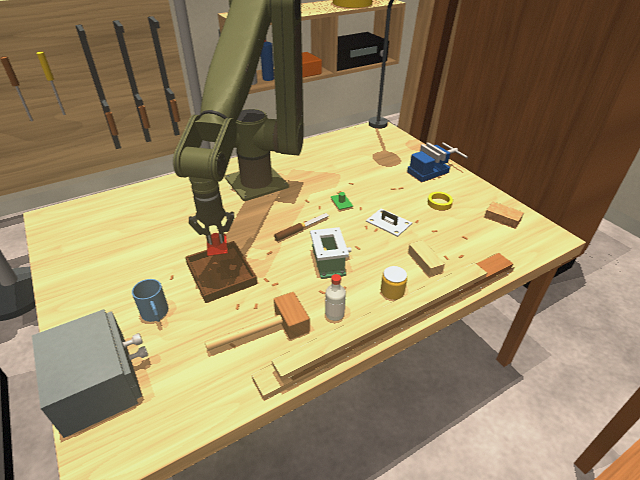

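The cap is centred over the tray: the tray's diagonal midpoint is at about (310,235), where the tool axis meets it. Lowering.

Call:
jog_arm(hand=[0.018,0.018,0.018,0.018,0.018,0.018,0.018], linear=[[0,0.002,0.03],[0,0.002,0.06],[0,0.002,0.085],[0,0.002,0.093],[0,0.002,0.097],[0,0.002,0.098],[0,0.002,0.098]], delta_rot=[[0,0,0],[0,0,0],[0,0,0],[0,0,0],[0,0,0],[0,0,0],[0,0,0]])

```text
time: 5.65
ee_pos: [0.4441, -0.3251, 0.0518]
tool_rot: [2.561, 1.816, 0.001]
contact_force: [0.3, 0.4, -0.8]
width: 0.0245
```

Call:
jog_arm(hand=[0.018,0.018,0.018], linear=[[0,0,0.002],[0,0,0.004],[0,0,0.004]], delta_rot=[[0,0,0],[0,0,0],[0,0,0]])

```text
time: 5.95
ee_pos: [0.4431, -0.3247, 0.0465]
tool_rot: [2.563, 1.816, 0.0]
contact_force: [-0.2, -0.1, -0.7]
width: 0.0246
```

Call:
jog_arm(hand=[0.04,0.055,0.06,0.06,0.06], linear=[[0,0,0],[0,0,0],[0,0,0],[0,0,0],[0,0,0]], delta_rot=[[0,0,0],[0,0,0],[0,0,0],[0,0,0],[0,0,0]])

```text
time: 6.45
ee_pos: [0.4432, -0.3247, 0.0464]
tool_rot: [2.563, 1.816, 0.0]
contact_force: [0.5, 0.1, -0.1]
width: 0.0598
```

Call:
jog_arm(hand=[0.06,0.06,0.06,0.06,0.06,0.06], linear=[[0,0,-0.02],[0,0,-0.05],[0,0,-0.1],[0,0,-0.15],[0,0,-0.17],[0,0,-0.17]], delta_rot=[[0,0,0],[0,0,0],[0,0,0],[0,0,0],[0,0,0],[0,0,0]])

```text
time: 7.05
ee_pos: [0.445, -0.3263, 0.2216]
tool_rot: [2.556, 1.811, 0.003]
contact_force: [0.3, 0.3, 0.3]
width: 0.0601
```

Run:
```python
from h import *
s=sense(); im=eyes.camera('wrist'); im2=eyes.camera('scene'); print(s['ee_pos'],s['width'],s['contact_force'],s['joint_pos'])
a=cv2.resize(im2[220:320,160:280],(480,400),interpolation=cv2.INTER_CUBIC)
b=cv2.resize(im,(320,240)); o=np.zeros((400,800,3),np.uint8); o[:,:480]=a; o[:240,480:]=b; cv2.imwrite('pics/5.png',o)
M=R.from_rotvec(s['tool_rot']).as_matrix(); print(M.T@(np.array([.5045,.311,.2165])-s['ee_pos']))
```

```text
[ 0.44498913 -0.32625117  0.22164938] 0.060054864291451626 [0.27005101 0.26034847 0.29736958] [-7.29928809e-01 -8.05375274e-02  1.90344285e+00 -1.35329517e-05
  1.30933057e+00 -1.96295663e+00]
[ 0.62097772 -0.15505254  0.00158148]
```

View pics/5.png

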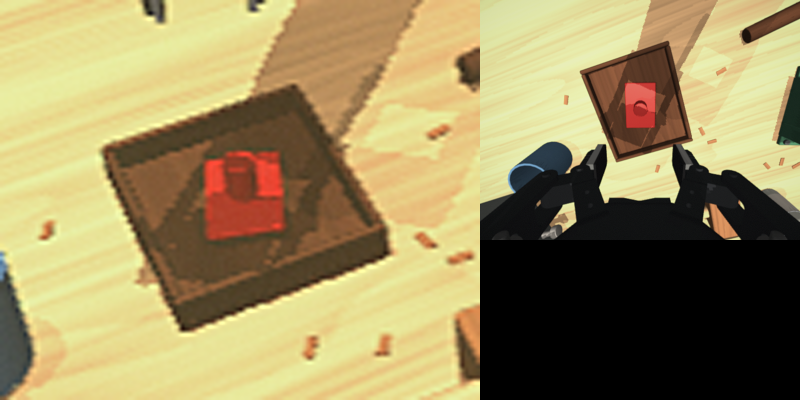

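The cap lies flat with its knob up in the middle of the tray. Now over to the plate, turning −38° about tool z.

Call:
jog_arm(hand=[0.06,0.06,0.06,0.06,0.06,0.06,0.06,0.06,0.06,0.06], linear=[[0.621,-0.155,0],[0.621,-0.155,0],[0.621,-0.155,0],[0.621,-0.155,0],[0.621,-0.155,0],[0.621,-0.155,0],[0.621,-0.155,0],[0.621,-0.155,0],[0.621,-0.155,0],[0.621,-0.155,0]], delta_rot=[[0,0,-4],[0,0,-8],[0,0,-12],[0,0,-16],[0,0,-20],[0,0,-24],[0,0,-28],[0,0,-32],[0,0,-36],[0,0,-38]])

```text
time: 8.15
ee_pos: [0.488, 0.175, 0.2132]
tool_rot: [-1.828, -2.552, 0.006]
contact_force: [0.9, 0.7, 1.3]
width: 0.0599
```

Run:
```python
from h import *
s=sense(); M=R.from_rotvec(s['tool_rot']).as_matrix();print(s['ee_pos'],s['joint_vel'].round(2)); print(M.T@(np.array([.5045,.311,.2165])-s['ee_pos']),np.degrees(np.arctan2(M[1,0],M[0,0])))
```

```text
[0.48800859 0.17503934 0.21322818] [ 0.94  0.46 -0.41 -0.   -0.07  0.61]
[ 0.12341681  0.05936235 -0.00351767] 108.77727705072265
```

Call:
jog_arm(hand=[0.06,0.06,0.06,0.06,0.06,0.06], linear=[[0.035,0.017,0],[0.07,0.034,0],[0.1,0.05,0],[0.12,0.058,0],[0.122,0.058,0],[0.122,0.058,0]], delta_rot=[[0,0,0],[0,0,0],[0,0,0],[0,0,0],[0,0,0],[0,0,0]])

```text
time: 8.75
ee_pos: [0.5044, 0.307, 0.2136]
tool_rot: [-1.83, -2.551, 0.007]
contact_force: [-0.4, -0.1, 0.6]
width: 0.0602
```

Run:
```python
from h import *
s=sense(); im=eyes.camera('wrist'); print(s['ee_pos'],s['tool_rot']); np.save('w6.npy',np.r_[s['ee_pos'],s['tool_rot']])
cv2.imwrite('pics/w6.png',im)
```

```text
[0.50438882 0.30696926 0.21356077] [-1.82979073 -2.55137653  0.00689628]
```

View pics/w6.png

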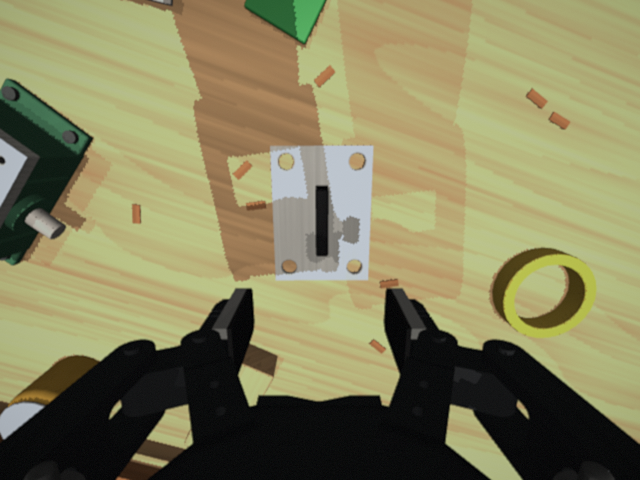

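The plate's holes are at (286,161), (357,161), (354,266) and (289,266), and the bar runs along the image's vertical at x≈322, rows 186–256.

Run:
```python
from h import *
v=np.load('w6.npy'); s={'ee_pos':v[:3],'tool_rot':v[3:]}; C=cam('wrist',s); M=R.from_rotvec(v[3:]).as_matrix()
W=np.array([unp(C,p,.006)[:2] for p in [(286.3,161),(357.3,160.8),(354.2,266.2),(289.3,266.2)]])
d=W[0]+W[1]-W[2]-W[3]; print(W.mean(0),np.degrees(np.arctan2(d[1],d[0])),np.linalg.norm(W-np.roll(W,1,0),axis=1))
print('tool x yaw',np.degrees(np.arctan2(M[1,0],M[0,0])),'tilt',M[:,2])
a=unp(C,(322,187),.04);b=unp(C,(322,256),.04); m=(a+b)/2; print('bar',a,b,m,np.linalg.norm(a-b))
c=np.r_[W.mean(0),.033]; print('shift', M.T@(c-v[:3]), M.T@(np.r_[m[:2],.033]-v[:3]))
```

```text
[0.50172879 0.30983496] -161.15547474624432 [0.1091396  0.06921452 0.1093153  0.0692059 ]
tool x yaw 108.70563106901415 tilt [-0.00409976 -0.00246564 -0.99998856]
bar [0.47016394 0.29896225 0.04      ] [0.53170801 0.32001023 0.04      ] [0.50093598 0.30948624 0.04      ] 0.0650437494263014
shift [ 0.0037517  -0.00075654  0.18056254] [ 0.00367565 -0.0016193   0.18056665]
```

Call:
jog_arm(hand=[0.06,0.06,0.06,0.06,0.06,0.06,0.06], linear=[[0.002,-0.001,0.04],[0.0037,-0.001,0.085],[0.0037,-0.001,0.125],[0.0037,-0.001,0.155],[0.0037,-0.001,0.175],[0.0037,-0.001,0.18],[0.0037,-0.001,0.18]], delta_rot=[[0,0,0],[0,0,0],[0,0,0],[0,0,0],[0,0,0],[0,0,0],[0,0,0]])

```text
time: 9.5
ee_pos: [0.5029, 0.3093, 0.0354]
tool_rot: [-1.833, -2.55, 0.003]
contact_force: [-0.0, -0.3, -0.1]
width: 0.0601
```

Run:
```python
from h import *
s=sense(); im=eyes.camera('wrist'); print(s['ee_pos'],s['tool_rot'],s['contact_force'])
cv2.imwrite('pics/w7.png',im)
M=R.from_rotvec(s['tool_rot']).as_matrix(); print(M[:,2], M.T@(np.array([.5015,.3097,.032])-s['ee_pos']),np.degrees(np.arctan2(M[1,0],M[0,0])))
```

```text
[0.50292559 0.30926166 0.03543718] [-1.83329822 -2.55003999  0.00316414] [-0.03265644 -0.33023603 -0.09277019]
[-0.00193978 -0.00108707 -0.99999753] [ 0.000871   -0.00120421  0.00343946] 108.5731040972884
```

View pics/w7.png

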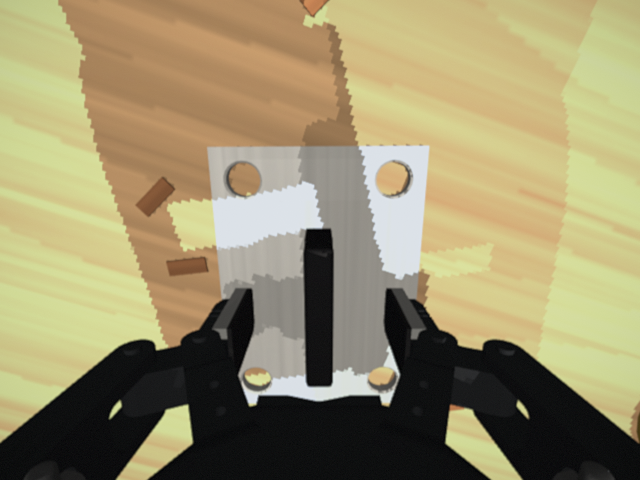

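The bar is centred between the pads (column 318). Lowering 3 mm, then gripping firmly.

Call:
jog_arm(hand=[0.06,0.02,0.005,0.005,0.005,0.005,0.005,0.005,0.005], linear=[[0,-0.001,0.003],[0,-0.001,0.003],[0,-0.001,0.003],[0,-0.001,0.003],[0,-0.001,0.003],[0,-0.001,0.003],[0,-0.001,0.003],[0,-0.001,0.003],[0,-0.001,0.003]], delta_rot=[[0,0,0],[0,0,0],[0,0,0],[0,0,0],[0,0,0],[0,0,0],[0,0,0],[0,0,0],[0,0,0]], grip_force=100)

```text
time: 10.45
ee_pos: [0.503, 0.3104, 0.0342]
tool_rot: [1.832, 2.552, 0.001]
contact_force: [-1.8, -0.4, 5.8]
width: 0.0096
```

Call:
jog_arm(hand=[0.005,0.005,0.005,0.005,0.005,0.005,0.005,0.005], linear=[[0,0,-0.005],[0,0,-0.02],[0,0,-0.05],[0,0,-0.09],[0,0,-0.13],[0,0,-0.16],[0,0,-0.17],[0,0,-0.17]], delta_rot=[[0,0,0],[0,0,0],[0,0,0],[0,0,0],[0,0,0],[0,0,0],[0,0,0],[0,0,0]])

```text
time: 11.25
ee_pos: [0.5032, 0.3106, 0.2052]
tool_rot: [1.831, 2.551, 0.005]
contact_force: [-0.3, -0.5, -2.7]
width: 0.0099
```

Run:
```python
from h import *
s=sense(); im=eyes.camera('wrist'); print(s['ee_pos'],s['tool_rot'],s['contact_force'],s['wrist_torque'])
cv2.imwrite('pics/w8.png',im); np.save('w8.npy',np.r_[s['ee_pos'],s['tool_rot']])
M=R.from_rotvec(s['tool_rot']).as_matrix(); print(M[:,2], M.T@(np.array([.565,.0066,.20])-s['ee_pos']),np.degrees(np.arctan2(M[1,0],M[0,0])))
```

```text
[0.50316411 0.31059586 0.20522441] [1.83124808 2.55068584 0.00490487] [-0.30993173 -0.49361489 -2.65999059] [ 0.0223479   0.00949072 -0.00529503]
[ 0.00312975  0.00159893 -0.99999382] [-0.30781145 -0.03862951  0.00493184] 108.64763656620146
```

View pics/w8.png

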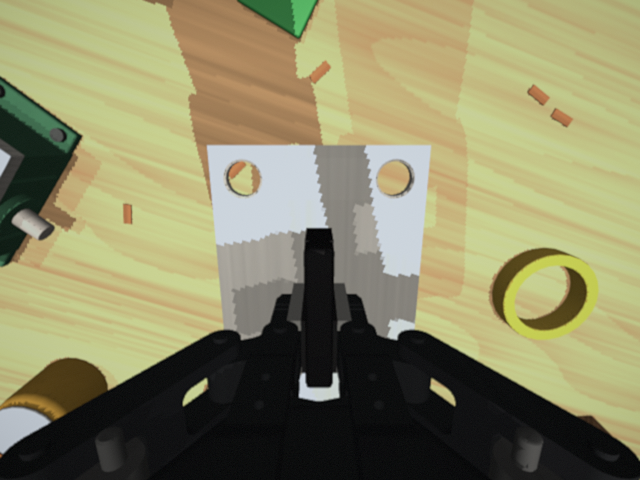

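The plate hangs squarely in the grip, with the far holes at (243,178) and (395,178). I'm carrying it over the casting, turning +39° about tool z and staying high.

Call:
jog_arm(hand=[0.005,0.005,0.005,0.005,0.005,0.005,0.005,0.005,0.005,0.005], linear=[[-0.025,-0.003,0],[-0.06,-0.008,0],[-0.1,-0.013,0],[-0.14,-0.018,0],[-0.18,-0.023,0],[-0.22,-0.028,0],[-0.26,-0.033,0],[-0.29,-0.037,0],[-0.305,-0.0385,0],[-0.308,-0.0385,0]], delta_rot=[[0,0,3],[0,0,7],[0,0,12],[0,0,17],[0,0,22],[0,0,27],[0,0,32],[0,0,36],[0,0,38.5],[0,0,39]])

```text
time: 12.3
ee_pos: [0.5635, 0.0049, 0.2007]
tool_rot: [-2.579, -1.789, 0.005]
contact_force: [-0.3, 1.3, -3.5]
width: 0.0098
```

Call:
jog_arm(hand=[0.005,0.005,0.005], linear=[[0,0,0],[0,0,0],[0,0,0]], delta_rot=[[0,0,0],[0,0,0],[0,0,0]])

```text
time: 12.6
ee_pos: [0.5643, 0.0074, 0.2031]
tool_rot: [-2.577, -1.796, 0.0]
contact_force: [-0.0, -0.0, -2.1]
width: 0.0097
```

Run:
```python
from h import *
s=sense(); im=eyes.camera('wrist'); print(s['ee_pos'],s['tool_rot'],s['joint_pos'])
cv2.imwrite('pics/w9.png',im); np.save('w9.npy',np.r_[s['ee_pos'],s['tool_rot']])
M=R.from_rotvec(s['tool_rot']).as_matrix(); print(M[:,2],np.degrees(np.arctan2(M[1,0],M[0,0])))
```

```text
[0.56426852 0.00735131 0.2030893 ] [-2.57671644e+00 -1.79636869e+00  2.57121853e-04] [-8.22306592e-02 -3.16309670e-02  1.88867166e+00  2.99846457e-04
  1.28500237e+00 -1.29994221e+00]
[-4.25246853e-04  3.23706869e-04 -9.99999857e-01] 69.76488335080619
```

View pics/w9.png

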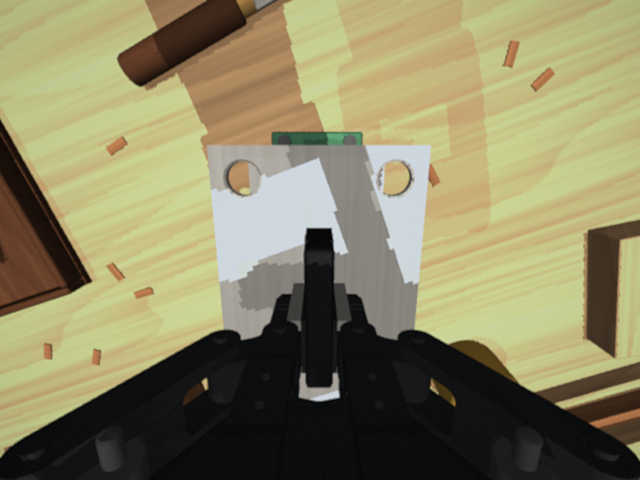

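Run:
```python
from h import *
v=np.load('w9.npy'); s={'ee_pos':v[:3],'tool_rot':v[3:]}; C=cam('wrist',s); M=R.from_rotvec(v[3:]).as_matrix()
im=cv2.imread('pics/w9.png'); cv2.imwrite('pics/w9c.png',cv2.resize(im[130:230,190:450],None,fx=3,fy=3,interpolation=cv2.INTER_CUBIC))
zt=v[2]-.0282
H=np.array([unp(C,p,zt) for p in [(243,178),(395,178)]]); T=(M.T@(H-v[:3]).T).T; print(T, np.linalg.norm(H[0]-H[1]))
c=T.mean(0)+[0,.055,0]; print('plate centre in tool',c)
```

```text
[[-0.03370028 -0.05669013  0.02822369]
 [ 0.03522827 -0.05669774  0.02823449]] 0.06892854825051169
plate centre in tool [ 0.000764   -0.00169394  0.02822909]
```

View pics/w9c.png

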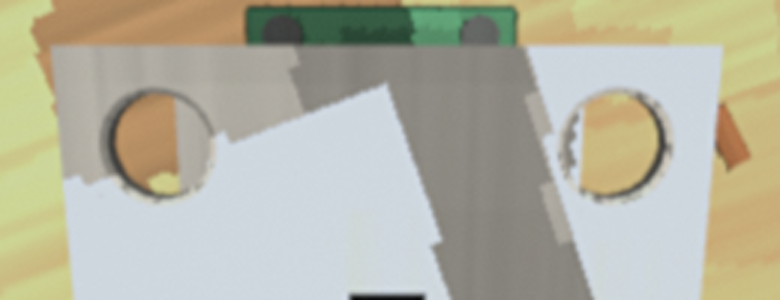

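The plate's centre in the tool frame is about (0.7, −1.7) mm. I'm correcting sideways by (−1.4, +2.2) mm and coming down part-way, to about 39 mm clearance.

Call:
jog_arm(hand=[0.005,0.005,0.005,0.005,0.005,0.005], linear=[[-0.0014,0.0022,0.01],[-0.0014,0.0022,0.03],[-0.0014,0.0022,0.045],[-0.0014,0.0022,0.05],[-0.0014,0.0022,0.05],[-0.0014,0.0022,0.05]], delta_rot=[[0,0,0],[0,0,0],[0,0,0],[0,0,0],[0,0,0],[0,0,0]])

```text
time: 13.25
ee_pos: [0.5665, 0.004, 0.1538]
tool_rot: [2.579, 1.794, 0.001]
contact_force: [-0.1, 0.1, -3.0]
width: 0.0101
```

Run:
```python
from h import *
s=sense(); im=eyes.camera('wrist'); sc=eyes.camera('scene'); print(s['ee_pos'],s['tool_rot'])
cv2.imwrite('pics/w10.png',im); np.save('w10.npy',np.r_[s['ee_pos'],s['tool_rot']])
M=R.from_rotvec(s['tool_rot']).as_matrix(); print(M[:,2],np.degrees(np.arctan2(M[1,0],M[0,0])))
o=np.zeros((600,780,3),np.uint8); o[:300]=cv2.resize(im[130:230,190:450],None,fx=3,fy=3,interpolation=cv2.INTER_CUBIC)
o[300:,:450]=cv2.resize(sc[200:300,260:410],None,fx=3,fy=3,interpolation=cv2.INTER_CUBIC)
cv2.imwrite('pics/10.png',o)
```

```text
[0.56646065 0.00400851 0.15375223] [2.57857372e+00 1.79382206e+00 8.28005955e-04]
[ 6.83985988e-04 -6.00374902e-05 -9.99999764e-01] 69.64992966975854
```

View pics/10.png

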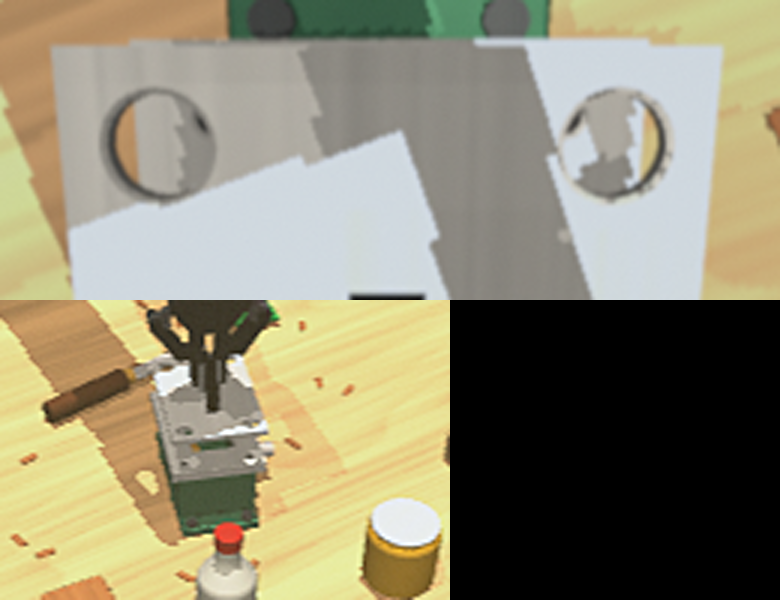

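Threads show at the inner edges of the holes, at crop (202,123) and (575,123), which is the parallax expected at this gap. I'll compute the offset.

Run:
```python
from h import *
v=np.load('w10.npy'); s={'ee_pos':v[:3],'tool_rot':v[3:]}; C=cam('wrist',s); M=R.from_rotvec(v[3:]).as_matrix()
T=np.array([unp(C,(190+x/3-.33,130+y/3-.33),.08) for x,y in [(202,123),(575,123)]])
H=np.array([unp(C,(190+x/3-.33,130+y/3-.33),v[2]-.0282) for x,y in [(157.5,144),(615,144)]])
print(T,np.linalg.norm(T[0]-T[1]),np.linalg.norm(H[0]-H[1])); print('thread-hole in tool mm',(M.T@(T-H).T).T*1000)
for z in [.129]:
  # predicted plate-center vs casting (w1 estimate)
  cen=H.mean(0)+M@[0,.055,0]; print(cen, (M.T@(np.array([.5641,.0065,0])-cen))*1000)
```

```text
[[ 0.50119347 -0.00955246  0.08      ]
 [ 0.52649813  0.05870099  0.08      ]] 0.07279326371579899 0.06910569333329818
thread-hole in tool mm [[-1.37259747  0.32249208 45.55220663]
 [ 2.31497252  0.31964084 45.55287429]]
[0.56491694 0.00512034 0.12558865] [  0.98664815  -1.32889443 125.5879799 ]
```

The offset is within about 1 mm. Descending slowly to about 16 mm clearance.

Call:
jog_arm(hand=[0.005,0.005,0.005,0.005,0.005,0.005,0.005], linear=[[0.0005,0,0.005],[0.0005,0,0.01],[0.0005,0,0.015],[0.0005,0,0.019],[0.0005,0,0.022],[0.0005,0,0.023],[0.0005,0,0.023]], delta_rot=[[0,0,0],[0,0,0],[0,0,0],[0,0,0],[0,0,0],[0,0,0],[0,0,0]])

```text
time: 14.05
ee_pos: [0.5662, 0.0045, 0.1301]
tool_rot: [-2.579, -1.794, 0.001]
contact_force: [0.2, 0.1, -2.7]
width: 0.0101
```

Call:
jog_arm(hand=[0.005,0.005], linear=[[0,0,0],[0,0,0]], delta_rot=[[0,0,0],[0,0,0]])

```text
time: 14.25
ee_pos: [0.5665, 0.0045, 0.1306]
tool_rot: [2.579, 1.794, 0.001]
contact_force: [0.7, -0.3, -3.0]
width: 0.01
```

```bash
cat > look.py <<'E'
from h import *
import sys
n=sys.argv[1]
s=sense(); im=eyes.camera('wrist'); sc=eyes.camera('scene'); print(s['ee_pos'],s['tool_rot'],s['contact_force'],s['time'])
cv2.imwrite(f'pics/w{n}.png',im);cv2.imwrite(f'pics/s{n}.png',sc); np.save(f'w{n}.npy',np.r_[s['ee_pos'],s['tool_rot']])
M=R.from_rotvec(s['tool_rot']).as_matrix(); print(M[:,2],np.degrees(np.arctan2(M[1,0],M[0,0])))
o=np.zeros((600,780,3),np.uint8); o[:300]=cv2.resize(im[130:230,190:450],None,fx=3,fy=3,interpolation=cv2.INTER_CUBIC)
o[300:,:600]=cv2.resize(sc[215:275,295:415],None,fx=5,fy=5,interpolation=cv2.INTER_CUBIC)
cv2.imwrite(f'pics/{n}.png',o)
E
python3 look.py 11
```

```text
[0.56645027 0.00446413 0.13060815] [2.57871099e+00 1.79382150e+00 6.11010510e-04] [ 0.68133551 -0.25813425 -3.02178697] 14.25
[ 5.06415364e-04 -4.67593467e-05 -9.99999871e-01] 69.64705161819313
```

View pics/11.png

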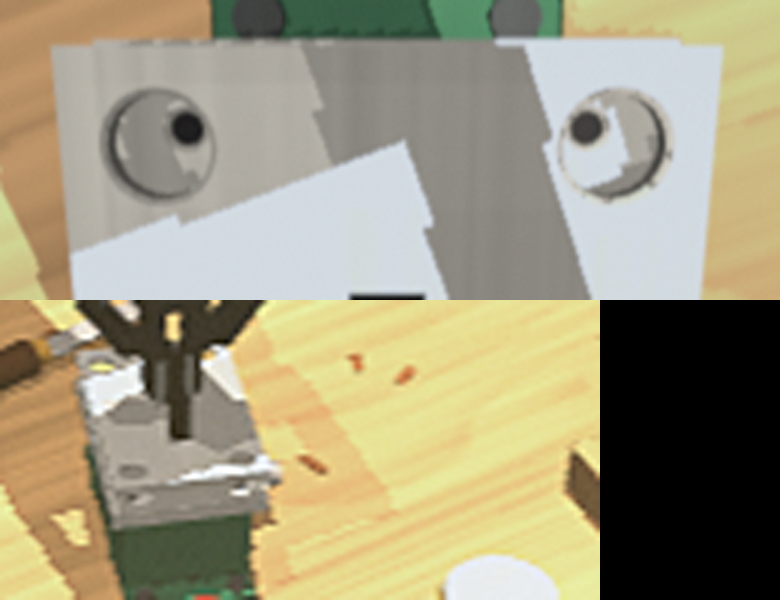

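Both far threads now show whole through their holes, at crop (188,128) and (586,127). The hole centres are at (157.5,144) and (615,144). I'll compute the actual horizontal offset.

Run:
```python
from h import *
v=np.load('w11.npy'); s={'ee_pos':v[:3],'tool_rot':v[3:]}; C=cam('wrist',s); M=R.from_rotvec(v[3:]).as_matrix()
T=np.array([unp(C,(190+x/3-.33,130+y/3-.33),.08) for x,y in [(188,128),(586,127)]])
H=np.array([unp(C,(190+x/3-.33,130+y/3-.33),v[2]-.0282) for x,y in [(157.5,144),(615,144)]])
print(np.linalg.norm(T[0]-T[1]),np.linalg.norm(H[0]-H[1])); print('thread-hole in tool mm',(M.T@(T-H).T).T*1000)
# scene view prediction of near holes/threads if aligned with tool-based estimate
Cs=cam('scene'); cen=(T.mean(0)+M@[0,.055,0]); cenp=H.mean(0)+M@[0,.055,0]
print('casting',cen,'plate',cenp)
for nm,c,z in [('thread',cen,.08),('hole top',cenp,v[2]-.0282)]:
  for sx in (-1,1):
    for sy in (-1,1):
      p=c+M@[sx*.035,sy*.055,0]; p[2]=z; q=prj(Cs,p); print(nm,sx,sy,q,(q-[295,215])*5+[0,300])
```

```text
0.06866467407623535 0.06910999048268672
thread-hole in tool mm [[ 0.36229534 -0.57600837 22.40791501]
 [-0.08325383 -0.7471647  22.40777201]]
casting [0.56434445 0.00593536 0.08002701] plate [0.56490486 0.00557549 0.10243516]
thread -1 -1 [314.26248918 232.01920528] [ 96.3124459  385.09602638]
thread -1 1 [320.33274861 253.63621408] [126.66374303 493.1810704 ]
thread 1 -1 [334.87391105 229.74899515] [199.36955524 373.74497573]
thread 1 1 [342.12898227 251.05935483] [235.64491133 480.29677416]
hole top -1 -1 [314.24376906 226.82099123] [ 96.2188453  359.10495617]
hole top -1 1 [320.38016355 248.36071813] [126.90081777 466.80359063]
hole top 1 -1 [335.06901976 224.5664157 ] [200.34509878 347.83207852]
hole top 1 1 [342.41565374 245.79768504] [237.07826869 453.98842521]
```

The sideways error is about 0.7 mm and the rotation agrees. I'll make one small trim, settle, and run the last check.

Call:
jog_arm(hand=[0.005,0.005,0.005,0.005], linear=[[0,-0.0007,0],[0,-0.0007,0],[0,-0.0007,0],[0,-0.0007,0]], delta_rot=[[0,0,0],[0,0,0],[0,0,0],[0,0,0]])

```text
time: 14.75
ee_pos: [0.5656, 0.0047, 0.1304]
tool_rot: [2.579, 1.794, 0.0]
contact_force: [-0.0, -0.5, -3.2]
width: 0.0099
```

```bash
python3 look.py 12; python3 -c "
from h import *
print(sense()['joint_vel'].round(4),sense()['width'])"
```

```text
[0.56561283 0.00473201 0.13035067] [2.57896362e+00 1.79395872e+00 7.54334017e-05] [-0.02064181 -0.50599589 -3.23325899] 14.75
[ 6.33386611e-05 -6.95740616e-06 -9.99999998e-01] 69.64589630309241
[ 0.0014 -0.0001 -0.      0.      0.0007  0.0006] 0.01001893504174373
```

View pics/12.png

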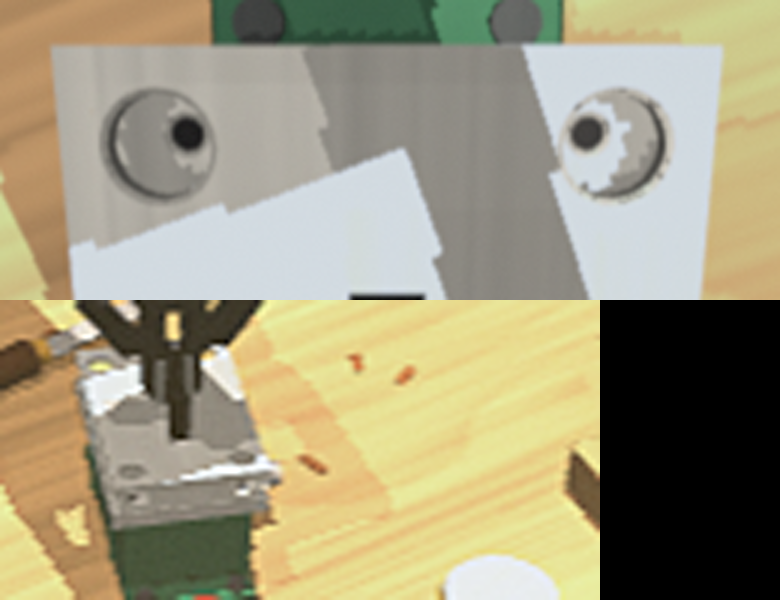

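View pics/s12.png

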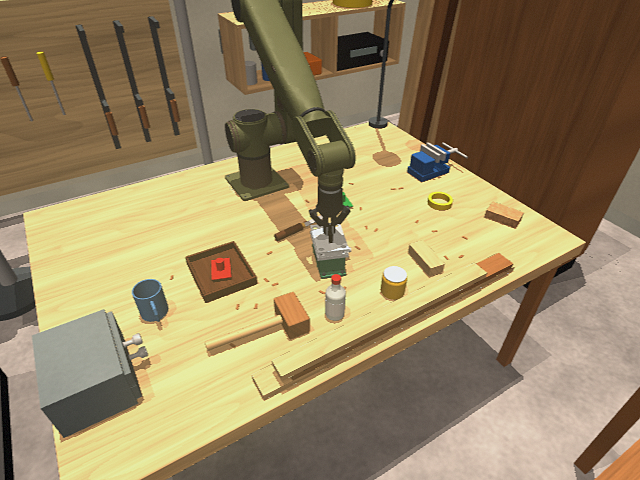

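The threads are at crop (188,133) and (586,132), whole within the far holes. The plate hovers parallel to the face, the cap stands in the tray at (220,268), and the bystanders are where they were. Handing in.

```bash
python3 -c "
from workcell import arm,sense
print(arm.hand_in()); s=sense(); print(s['ee_pos'],s['width'],s['time'])"
```

```text
the job is handed in; nothing more can be done
None
the job is handed in; nothing more can be done
```

I set the red cap down knob up in the middle of the tray. I then picked up the cover plate by its handle, and handed the job in at about 15 s with the plate still held over the casting.

**Plate position:** The last wrist view showed both far threaded holes whole inside their plate holes. By my calculation the offset was about 0.7 mm before a final 0.7 mm trim, and I did not recompute it after that. The underside was about 16 mm above the face and the tool was level to within 0.001 rad. The arm was still, with about 3 N of downward force, which matches the plate's weight and shows no contact.

**Less certain:** The gripper hid the two near holes from the wrist camera, so I checked them only against predictions in the coarse scene view, where they agreed to about 2 pixels. The first wrist estimate of the casting's position differed from the last one by 1–1.5 mm, within the 5 mm allowed.

**Cap and bystanders:** The last scene picture showed the cap flat in the tray and no bystander visibly moved. No check failed.

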